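Wipe both faces of a bench scraper on a sprung wiper bar

TASK

Take the bench scraper out of its wooden stand and wipe its blade on the front of the sprung rubber bar, first the blue-side face, then, after turning the scraper half round, the white-side face. For each wipe hold the blade upright, square to the bar and centred on it, press from about mid-blade height so that the bar gives several millimetres, and keep pressing while you draw the scraper straight up until the bar is almost at the blade's lower edge. Then put the scraper back upright in the slot of the stand, either way round, and let go, without shoving or knocking over the little green tin.

Things in the scene. Friction and masses are not known exactly. Their poses are not given: they have to be found in the camera images.
- scraper: Bench (dough) scraper, about 0.18 kg: steel blade 3 mm thick (x), 110 wide (y), under a handle bar 24 thick (x, gripped here), 120 long (y). Origin: middle of the blade's lower edge; z up; blade z = 0 to 88 mm, handle z = 88 to 116. +x: blue side (blue half of handle, measuring ticks by the edge); -x: white side. Starts upright in the stand's slot, leaning up to 0.1 rad.
- wiper: Wiping station, fixed: grey housing, in front of it a black rubber bar on two sprung rods. Origin: on the worktop below the middle of the resting bar. +x: from bar to housing, the way the bar is pushed in; y along the bar. Only bare worktop at x < 5 mm, so the blade may go down in front of the bar. Base plate 160 wide, 10 thick, x = 5 to 111 mm; housing x = 53 to 87, top z = 76.
- bar_mid (a point): Centre of the wiper bar, moving with it: bar 14 mm in diameter, 150 mm long along the station's y, axis 60 mm above the worktop.
- wiper_bar (a joint): How far the bar is pushed in towards the housing, m: 0 at rest, 0.016 at its stop; spring about 0.3 N per mm, returns by itself.
- stand: Low light-wood stand, fixed, 66 x 150 x 60 mm (x, y, z). Origin: middle of its underside. The slot runs along its y over the origin, open at both ends and on top: 7 mm wide, floor at z = 10 mm, straight to z = 44, then flared to about 22 wide at z = 59. A scraper in it has its lower edge at z = 10 mm and its width along y.
- lime_tin: Small lime-green and yellow spice tin, 34 mm in diameter, 50 mm tall, a loose bystander. Origin: centre of its underside, z up.
Things that resemble listed ones, but are neither listed nor needed, are in the scene too. Of the things like the scraper, leave any that is yellow; of the rest the larger one is meant. Leave any purple look-alike of the stand alone.

How it is judged:
By the outcome, as a careful person would: the job done as asked, in the order asked, and still so for the second after the job is handed in, with the robot touching nothing.
It also fails if it takes over 67 s, if anything falls off the work surface, if the arm or the gripper's body presses on something with over 40 N, if the wrist force passes 120 N, or if a joint passes its speed limit or range.

ROBOT

A 6-joint arm with a two-finger parallel gripper is mounted at the origin on a cart in front of the work surface, level with it; the furniture and walls round the work are solid. World frame = base frame: x ahead of the robot, y to its left, z up, the work surface at z = 0. Lengths are in mm, angles in rad, forces in N, time in s.
With the tool pointing down it reaches from about 350 to 775 mm from the base axis. Payload 7.3 kg.
Tool frame: the origin (TCP) lies on the centre line of the jaws, within the pads' length; the fingertips stand finger_overhang ahead of it and the grasp point (between the pads) lies 8 mm behind it (finger_overhang is the distance from the TCP to the fingertips, in mm); z points along the fingers, y is the line along which they close (so a half turn about z gives the same grasp; the last joint's range is limited). The gripper opens to 92 mm and grips with 3 to 60 N. Pads are 19 mm wide; open, the fingers measure 130 mm over their backs; the gripper's body (75 mm by 190 mm) begins 47 mm behind the grasp point.
Start: joints at [-0.146, 0.342, 1.524, -0, 1.275, -0.146], TCP at [525.02, 0.019, 215.241] pointing down, gripper open.
Joint ranges: [-2.53, 2.53], [-0.77, 2.02], [0.04, 2.7], [-1, 4.14], [0.28, 2.66], [-3.11, 3.11]. Speed limits (rad/s): [2.57, 2.57, 3.14, 3.14, 3.14, 3.14].

INTERFACE

Orientations are given as [roll, pitch, yaw] about the fixed x, y, z axes, in that order (R = Rz(yaw) Ry(pitch) Rx(roll)).
In Python, from plant import get_obs, capture, close_job, finger_overhang gives the robot as it stands.
- The arm moves only by the shell command python3 -m inch 'ROWS'. ROWS is JSON, one flat list of numbers, 7 for each row, row after row: the turn, a rotation vector about the tool's x, y, z scaled (see below), then the shift along the tool's x, y, z scaled (see below), then the closure, from -1 (fully open) to 1 (shut). In form: [ax, ay, az, tx, ty, tz, gripper, ax, ay, az, tx, ty, tz, gripper, ...]. A call has 1 to 10 rows; each row shifts and turns the commanded pose from where the row before left it, along the tool's axes as they then stand; what a row does not reach is not made up. The controller multiplies each number of a shift by 0.8 m and each number of a turn by 1.5 rad. A row lasts 1/12 s, in which the tool goes at most 41.7 mm and 7.16 degrees, less where a joint would pass 70% of its speed; a pose out of reach is approached as far as the arm can. A call with a number of a shift or a turn outside -1 to 1 is refused whole. A call with a gripper value outside its range is refused whole. The fingers move at their own pace and stop on an object; the grip force is fixed at half the most. Time passes only in rows, so rows that do not move let the fingers close. It gives the time, the measured TCP pose, the force, the opening and the grip force at its end, in the units of the state.
- get_obs(): the state, without advancing time (a new reading comes with each control period).
- capture(name): name is "scene" or "side" or "wrist"; returns a dict with "image" (384x512x3 uint8, red, green, blue), "mtx" (3x3 intrinsics, pixels), "pose" (4x4, takes a point from camera to world coordinates). Camera axes: x right, y up, looking along -z (the intrinsics and any distortion apply to the point x, -y, -z); pixel columns grow to the right and rows downward; lengths in mm; the calibration is good to about 2 mm. The wrist camera is an equidistant fisheye: a pixel r from the principal point sees the ray r / f radians off the axis. A picture is of the moment at which its call begins. There is no depth.
- close_job(): hands the job in; it is judged then, once.
The state is a dict: "time": time; "joint_positions": joint angles; "dq": joint speeds; "tau": joint torques, N m; "tool_pos": TCP position; "tcp_rot": TCP orientation; "contact_force": force on the tool from outside, world axes, zero at the start; "moment": the same for the moment, N m; "grip_width": finger opening in mm; "finger_force": force on a finger pad.
Only numpy, scipy, OpenCV 4.12 (cv2) and the standard library are available. Lean on these libraries where they do the work, as an engineer would, in place of code of your own. Each camera call takes 0.05 s, during which the arm holds its last target. There are 200 camera calls.

## Working session

There is one attempt and no reset: what is moved stays moved. The work goes in short steps, Python scripts to look and compute and a shell command to move; the robot and the scene stay as the last step left them, time stands still between calls to the robot, and variables do not carry over. Pictures are saved under pics/ and viewed, at most 10 in all, crops included, and the job is handed in when it is done.

```bash
ls; mkdir -p pics; python3 - <<'E'
from plant import *
import cv2, numpy as np
print(get_obs(), finger_overhang)
ims=[]
for n in ("scene","side","wrist"):
    c=capture(n); cv2.imwrite(f"pics/{n}0.png",c["image"][:,:,::-1]); np.savez(f"{n}0.npz",**c)
    print(n,c["mtx"].tolist(),np.round(c["pose"],3).tolist(),[k for k in c])
E
```

```text
pics
{'time': 0.0, 'joint_positions': array([-1.46012207e-01,  3.42708785e-01,  1.52501506e+00, -1.16885058e-05,
        1.27539278e+00, -1.46024226e-01]), 'dq': array([-0.00093316, -0.00252014, -0.00038432,  0.00016155,  0.00085763,
       -0.001012  ]), 'tau': array([ 7.61924657e-04, -4.31245601e+01, -2.44219762e+01,  7.17750052e-02,
        5.59406646e-02, -1.04314388e-04]), 'tool_pos': array([5.24577281e+02, 7.42893911e-02, 2.14552894e+02]), 'tcp_rot': array([-3.14008328e+00, -2.10688160e-04,  1.57081160e+00]), 'contact_force': array([-0.35442522,  0.36273178,  1.00076487]), 'moment': array([-0.06207964, -0.03225942, -0.01179313]), 'finger_force': 0.0, 'grip_width': 91.83835874655642} 11.0
scene [[422.0967771714359, 0.0, 251.25236464815964], [0.0, 422.0967771714359, 185.8292926858524], [0.0, 0.0, 1.0]] [[-0.916, 0.194, -0.35, 193.309], [-0.399, -0.494, 0.773, 780.894], [-0.023, 0.848, 0.53, 616.679], [0.0, 0.0, 0.0, 1.0]] ['image', 'mtx', 'pose']
side [[500.0485231413961, 0.0, 264.21647074560457], [0.0, 500.0485231413961, 195.46094044977616], [0.0, 0.0, 1.0]] [[-0.077, 0.612, -0.787, -533.871], [-0.997, -0.037, 0.069, 62.806], [0.014, 0.79, 0.613, 903.81], [0.0, 0.0, 0.0, 1.0]] ['image', 'mtx', 'pose']
wrist [[297.3186396354542, 0.0, 259.0104990006146], [0.0, 297.3186396354542, 194.3205955535262], [0.0, 0.0, 1.0]] [[1.0, -0.001, 0.002, 525.251], [0.0, 0.968, 0.251, 68.13], [-0.002, -0.251, 0.968, 383.313], [0.0, 0.0, 0.0, 1.0]] ['image', 'mtx', 'pose']
```

View pics/scene0.png

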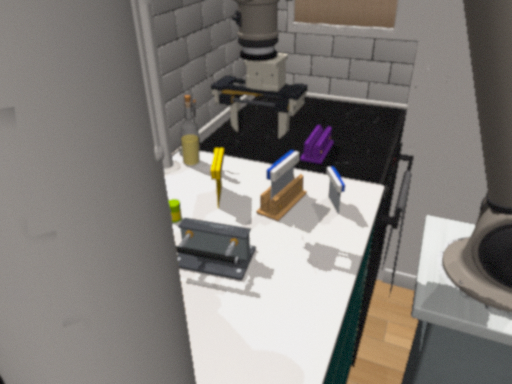

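View pics/side0.png

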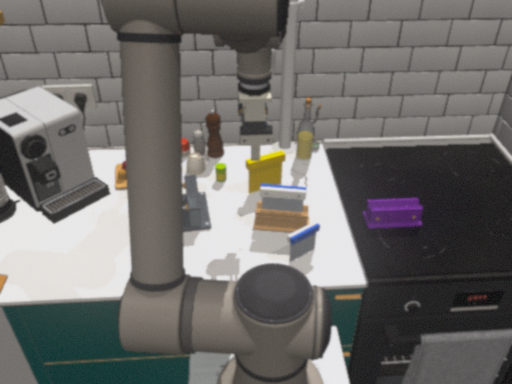

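View pics/wrist0.png

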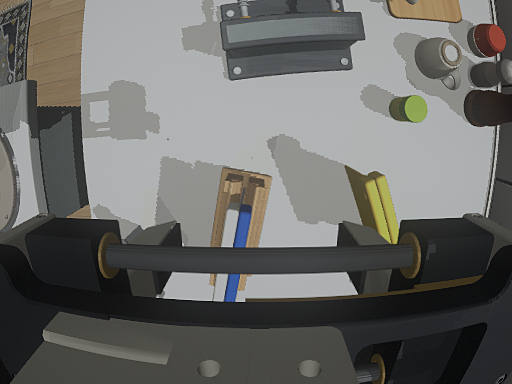

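```bash
python3 - <<'E'
import cv2, numpy as np
a=cv2.imread("pics/scene0.png")[140:290,160:360]; b=cv2.imread("pics/side0.png")[140:270,150:340]; c=cv2.imread("pics/wrist0.png")[0:90,190:390]
f=lambda i:cv2.resize(i,(400,300),interpolation=cv2.INTER_CUBIC)
cv2.imwrite("pics/z1.png",np.vstack([np.hstack([f(a),f(b)]),np.hstack([f(c),f(cv2.imread("pics/wrist0.png")[150:310,180:420])])]))
E
```

```text
(no output)
```

View pics/z1.png

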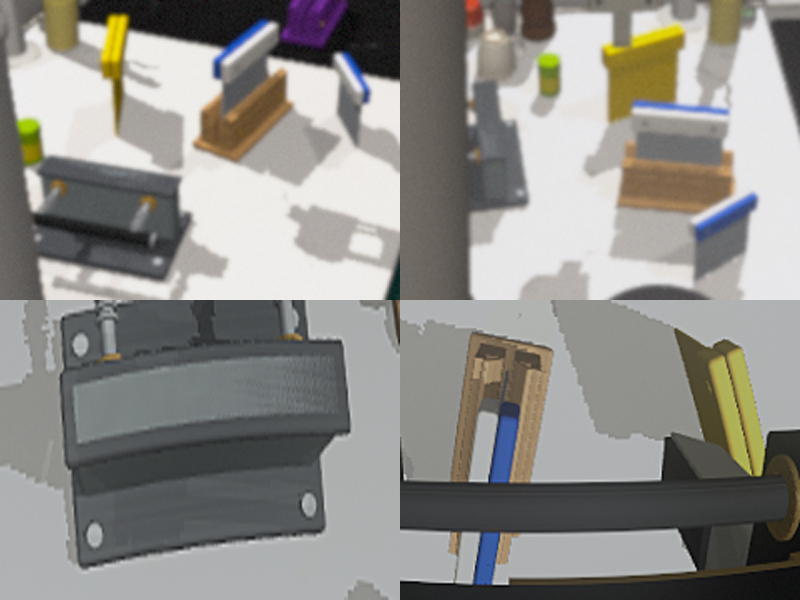

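```bash
python3 -m inch '[0,0,0,0.045,0,0,-1, 0,0,0,0.045,0,0,-1, 0,0,0,0.045,0,0,-1, 0,0,0,0.03,0,0,-1, 0,0,0,0,0,0,-1, 0,0,0,0,0,0,-1]'
cat > h.py <<'E'
import cv2, numpy as np
from plant import *
def ray(c,u,v,fish=False):
    K=c["mtx"]; x=(u-K[0,2])/K[0,0]; y=(v-K[1,2])/K[1,1]
    if fish:
        t=np.hypot(x,y); s=np.sinc(t/np.pi); d=np.array([x*s,-y*s,-np.cos(t)])
    else: d=np.array([x,-y,-1.])
    return c["pose"][:3,3],c["pose"][:3,:3]@d
def hit(c,u,v,z,fish=False):
    o,d=ray(c,u,v,fish); return (o+d*(z-o[2])/d[2])[:2]
def look(n,tag):
    c=capture(n); cv2.imwrite(f"pics/{n}{tag}.png",c["image"][:,:,::-1]); np.savez(f"{n}{tag}.npz",**c); return c
E
python3 - <<'E'
from h import *
c=look("wrist",1); print(get_obs()["tool_pos"],get_obs()["time"])
i=c["image"].astype(int)
for n,f in (("wrist","wrist0"),("side","side0"),("scene","scene0")):
    q=np.load(f+".npz"); q={k:q[k] for k in q}
    hsv=cv2.cvtColor(q["image"],cv2.COLOR_RGB2HSV)
    for nm,lo,hi,z in (("blue",(105,120,60),(125,255,255),126),("lime",(33,120,80),(45,255,255),50),("yel",(22,150,80),(32,255,255),116)):
        m=cv2.inRange(hsv,lo,hi)
        for k in cv2.findContours(m,0,1)[0]:
            if cv2.contourArea(k)>25:
                r=cv2.minAreaRect(k); b=cv2.boxPoints(r)
                print(n,nm,np.round(b).astype(int).tolist(),[hit(q,*p,z,n=="wrist").round().tolist() for p in b])
E
```

```text
time: 0.65
tool_pos: [524.7, 133.0, 214.9]
tcp_rot: [-3.141, 0.0, 1.574]
contact_force: [-0.0, -0.4, 0.3]
grip_width: 91.3
finger_force: 0.0
[524.79048199 131.97566036 214.90433511] 0.7
wrist blue [[223, 301], [229, 272], [240, 274], [234, 303]] [[488.0, -113.0], [495.0, -78.0], [506.0, -80.0], [499.0, -116.0]]
wrist blue [[232, 246], [240, 209], [251, 211], [244, 249]] [[499.0, -50.0], [507.0, -12.0], [518.0, -15.0], [510.0, -52.0]]
wrist lime [[405, 95], [426, 95], [426, 121], [405, 121]] [[699.0, 105.0], [730.0, 108.0], [731.0, 75.0], [700.0, 73.0]]
side blue [[290, 238], [317, 223], [319, 228], [292, 242]] [[302.0, -72.0], [349.0, -142.0], [334.0, -145.0], [288.0, -75.0]]
side lime [[216, 173], [216, 163], [224, 163], [224, 173]] [[678.0, 100.0], [730.0, 100.0], [729.0, 75.0], [676.0, 76.0]]
side yel [[243, 160], [282, 150], [290, 181], [250, 191]] [[642.0, 22.0], [687.0, -96.0], [537.0, -100.0], [499.0, 8.0]]
scene blue [[331, 166], [335, 164], [346, 187], [342, 189]] [[377.0, -82.0], [370.0, -95.0], [324.0, -5.0], [331.0, 6.0]]
scene blue [[263, 173], [288, 145], [293, 149], [269, 177]] [[514.0, 3.0], [508.0, -153.0], [487.0, -133.0], [495.0, 18.0]]
scene lime [[168, 211], [168, 199], [178, 199], [178, 211]] [[704.0, 127.0], [732.0, 84.0], [709.0, 75.0], [682.0, 118.0]]
scene yel [[171, 212], [179, 211], [180, 220], [172, 221]] [[638.0, 204.0], [624.0, 194.0], [606.0, 219.0], [619.0, 229.0]]
scene yel [[208, 197], [213, 146], [224, 147], [219, 198]] [[594.0, 126.0], [698.0, -95.0], [667.0, -100.0], [569.0, 122.0]]
```

View pics/wrist1.png

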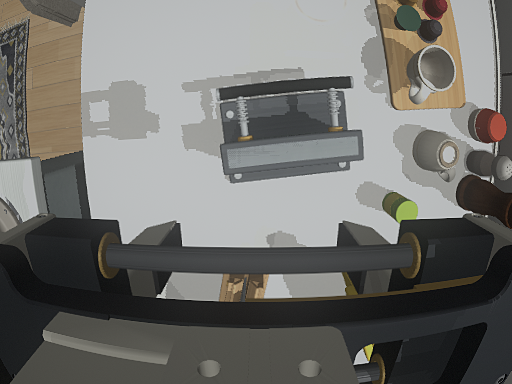

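```bash
python3 - <<'E'
from h import *
q=np.load("wrist1.npz"); q={k:q[k] for k in q}
g=cv2.cvtColor(q["image"],cv2.COLOR_RGB2GRAY)
print(g[60:115:2,250].tolist())
m=np.zeros_like(g); m[70:112,205:365]=(g[70:112,205:365]<42)*255
ks=sorted(cv2.findContours(m,0,1)[0],key=cv2.contourArea)[-3:]
for k in ks:
    b=cv2.boxPoints(cv2.minAreaRect(k)); print(cv2.contourArea(k),b.round().tolist())
P=[]
for x in range(222,352,8):
    col=np.where(m[:,x])[0]; 
    if len(col): P.append(hit(q,x,col.mean(),60,True)); print(x,col.min(),col.max(),P[-1].round(1))
for u,v in ((218.5,96.5),(353,82.5)): print(hit(q,u,v,60,True))
vx,vy,x0,y0=cv2.fitLine(np.float32(P),cv2.DIST_HUBER,0,.01,.01).ravel(); print(np.arctan(vy/vx),x0,y0)
print("base corners",[hit(q,*p,10,True).round(1).tolist() for p in ((229,181),(349,168))],"housing top", [hit(q,*p,76,True).round(1).tolist() for p in ((220,145),(360,131),(223,172),(362,158))])
E
```

```text
[188, 188, 188, 188, 188, 189, 157, 144, 150, 159, 159, 160, 92, 60, 61, 59, 60, 52, 64, 120, 84, 93, 98, 99, 98, 93, 92, 91]
0.0 [[319.0, 78.0], [319.0, 78.0], [315.0, 78.0], [315.0, 78.0]]
0.0 [[338.0, 77.0], [338.0, 77.0], [337.0, 77.0], [337.0, 77.0]]
0.0 [[331.0, 77.0], [331.0, 77.0], [329.0, 77.0], [329.0, 77.0]]
270 93 93 [536.3 229.2]
294 80 80 [562.1 244.1]
302 79 90 [570.8 239.4]
318 78 89 [588.4 241.3]
[480.82719087 225.78113255]
[628.40994412 245.10399013]
0.24350813 563.3597 236.9242
base corners [[486.1, 121.5], [642.7, 140.0]] housing top [[484.1, 174.0], [632.4, 191.3], [486.8, 145.3], [636.3, 162.1]]
```

```bash
python3 -m inch '[0,0,0,-0.05,0,0,-1, 0,0,0,-0.05,0,0,-1, 0,0,0,-0.05,0,0,-1, 0,0,0,-0.05,0,0,-1, 0,0,0,-0.05,0,0,-1,0,0,0,-0.05,0,0,-1,0,0,0,0,0,0,-1, 0,0,0,0,0,0,-1]'; python3 -c "
from h import *
look('wrist',2)"
```

```text
time: 1.37
tool_pos: [524.3, -111.3, 215.0]
tcp_rot: [-3.141, -0.0, 1.565]
contact_force: [-0.4, 0.2, -0.1]
grip_width: 92.2
finger_force: 0.0
```

View pics/wrist2.png

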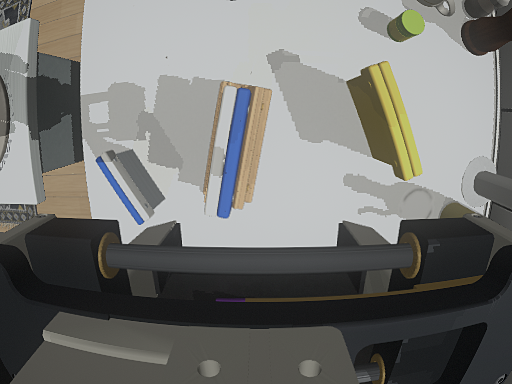

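```bash
python3 - <<'E'
from h import *
q=np.load("wrist2.npz"); q={k:q[k] for k in q}
hsv=cv2.cvtColor(q["image"],cv2.COLOR_RGB2HSV)
def rep(nm,lo,hi,z,box):
    m=cv2.inRange(hsv,lo,hi); mm=np.zeros_like(m); a,b,c,d=box; mm[b:d,a:c]=m[b:d,a:c]
    k=max(cv2.findContours(mm,0,1)[0],key=cv2.contourArea)
    W=np.float32([hit(q,*p,z,True) for p in k[:,0]])
    r=cv2.minAreaRect(W); print(nm,[np.round(x,2).tolist() if not np.isscalar(x) else round(x,1) for x in r], cv2.boxPoints(r).round(1).tolist())
rep("blue",(105,120,60),(125,255,255),126,(190,70,300,230))
rep("stand top",(8,50,80),(20,200,255),60,(190,70,300,230))
rep("yellow",(22,120,80),(32,255,255),116,(340,50,440,200))
rep("lime",(33,100,80),(45,255,255),50,(380,0,430,50))
g=q["image"]
for v in (110,150,190): print(v,[(x,*g[v,x].tolist()) for x in range(200,272,3)])
E
```

```text
blue [[501.53, -73.96], [116.95, 11.51], 79.4] [[485.1000061035156, -130.39999389648438], [496.3999938964844, -132.5], [517.9000244140625, -17.5], [506.6000061035156, -15.399999618530273]]
stand top [[498.3, -73.24], [138.15, 56.21], 79.2] [[457.70001220703125, -135.8000030517578], [512.9000244140625, -146.39999389648438], [538.9000244140625, -10.699999809265137], [483.70001220703125, -0.10000000149011612]]
yellow [[657.87, -41.0], [22.87, 117.31], 22.3] [[625.0999755859375, 8.899999618530273], [669.5, -99.5999984741211], [690.7000122070312, -90.9000015258789], [646.2000122070312, 17.600000381469727]]
lime [[715.35, 88.99], [32.12, 32.84], 26.6] [[693.5999755859375, 96.5], [708.2999877929688, 67.0999984741211], [737.0999755859375, 81.5], [722.4000244140625, 110.9000015258789]]
110 [(200, 163, 163, 159), (203, 162, 162, 159), (206, 163, 163, 159), (209, 162, 162, 159), (212, 162, 162, 159), (215, 124, 119, 112), (218, 148, 127, 98), (221, 185, 186, 182), (224, 193, 196, 197), (227, 194, 196, 197), (230, 194, 196, 197), (233, 120, 121, 121), (236, 76, 106, 172), (239, 76, 106, 173), (2
[... 564 characters left out ...]
(248, 167, 143, 113), (251, 151, 129, 102), (254, 174, 150, 118), (257, 173, 150, 119), (260, 165, 143, 114), (263, 195, 197, 198), (266, 194, 197, 197), (269, 194, 197, 197)]
190 [(200, 173, 174, 172), (203, 138, 123, 105), (206, 198, 174, 133), (209, 197, 200, 201), (212, 194, 197, 197), (215, 195, 197, 198), (218, 200, 202, 202), (221, 61, 82, 139), (224, 78, 110, 180), (227, 79, 111, 183), (230, 78, 112, 184), (233, 62, 79, 128), (236, 126, 108, 88), (239, 195, 176, 139), (242, 188, 164, 131), (245, 182, 160, 127), (248, 175, 152, 117), (251, 191, 165, 131), (254, 186, 190, 191), (257, 195, 197, 198), (260, 194, 197, 198), (263, 195, 197, 197), (266, 195, 197, 198), (269, 195, 197, 198)]
```

```bash
python3 -m inch '[0,0,0.0625,0.024,-0.018,0,-1, 0,0,0.0625,0.0262,-0.0145,0.02,-1, 0,0,0,0,0,0.035,-1, 0,0,0,0,0,0,-1, 0,0,0,0,0,0,-1]'; python3 - <<'E'
from h import *
print(get_obs()["tool_pos"],get_obs()["tcp_rot"])
c=look("side",3)
cv2.imwrite("pics/s3.png",cv2.resize(c["image"][120:280,160:360,::-1],(800,600),interpolation=2))
E
```

```text
time: 1.83
tool_pos: [500.3, -65.7, 170.9]
tcp_rot: [-3.139, -0.0, 1.386]
contact_force: [0.3, -0.5, -0.2]
grip_width: 92.0
finger_force: 0.0
[500.30303283 -65.67227222 170.85578549] [-3.13906899e+00 -2.45554835e-04  1.38567014e+00]
```

View pics/s3.png

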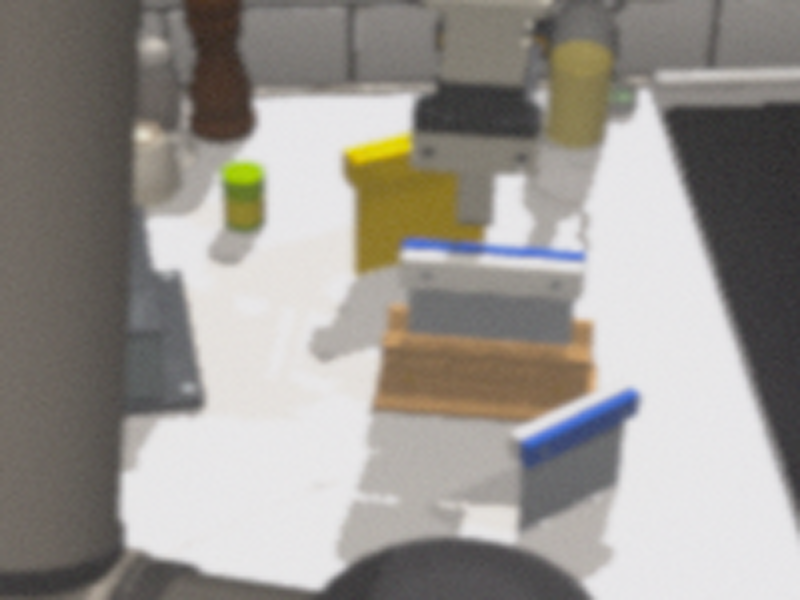

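```bash
python3 -m inch '[0,0,0,-0.0098,-0.004,0,-1, 0,0,0,0,0,0.04,-1, 0,0,0,0,0,0.044,-1, 0,0,0,0,0,0,-1, 0,0,0,0,0,0,1, 0,0,0,0,0,0,1,0,0,0,0,0,0,1,0,0,0,0,0,0,1,0,0,0,0,0,0,1,0,0,0,0,0,0,1]'; python3 -m inch '[0,0,0,0,0,0,1,0,0,0,0,0,0,1,0,0,0,0,0,0,1]'
```

```text
time: 2.72
tool_pos: [496.9, -74.1, 104.9]
tcp_rot: [3.14, 0.0, 1.383]
contact_force: [0.1, -0.0, 0.0]
grip_width: 56.3
finger_force: 0.0
time: 2.97
tool_pos: [496.4, -73.9, 104.1]
tcp_rot: [3.141, 0.0, 1.383]
contact_force: [-0.3, 0.0, 0.7]
grip_width: 36.6
finger_force: 0.0
```

```bash
python3 -m inch '[0,0,0,0,0,0,1,0,0,0,0,0,0,1,0,0,0,0,0,0,1,0,0,0,0,0,0,1,0,0,0,0,0,0,1,0,0,0,0,0,0,1]'
```

```text
time: 3.47
tool_pos: [496.4, -73.9, 104.0]
tcp_rot: [-3.141, -0.0, 1.383]
contact_force: [-0.5, -0.0, -0.2]
grip_width: 23.7
finger_force: 30.0
```

```bash
python3 -m inch '[0,0,0,0,0,-0.01,1, 0,0,0,0,0,-0.03,1, 0,0,0,0,0,-0.05,1, 0,0,0,0,0,-0.05,1, 0,0,0,0.045,0,0,1, 0,0,0,0.05,0.003,0,1, 0,0,0,0.05,0,0,1, 0,0,0,0.05,0,0,1, 0,0,0,0.05,0,0,1, 0,0,0,0.04,0,0,1]'; python3 -m inch '[0,0,0,0,0,0,1,0,0,0,0,0,0,1,0,0,0,0,0,0,1]'; python3 -c "
from h import *
look('wrist',4)"
```

```text
time: 4.3
tool_pos: [541.2, 152.5, 216.5]
tcp_rot: [3.141, -0.001, 1.384]
contact_force: [0.2, -0.3, -1.6]
grip_width: 23.6
finger_force: 30.0
time: 4.55
tool_pos: [541.0, 149.4, 216.1]
tcp_rot: [-3.141, 0.001, 1.384]
contact_force: [-0.2, -1.1, -0.8]
grip_width: 23.9
finger_force: 30.0
```

View pics/wrist4.png

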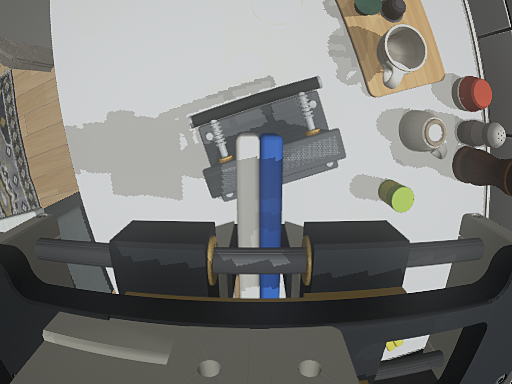

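```bash
python3 - <<'E'
from h import *
q=np.load("wrist4.npz"); q={k:q[k] for k in q}
g=cv2.cvtColor(q["image"],cv2.COLOR_RGB2GRAY).astype(int)
P=[]
for x in list(range(198,214,3))+list(range(230,298,6))+[312,316]:
    yc=int(round(122-40*(x-192)/127)); col=g[yc-11:yc+14,x]
    if x in(198,240,290): print(x,yc,col.tolist())
    d=np.where(col<72)[0]
    if len(d): P.append(hit(q,x,yc-11+d.mean(),60,True)); print(x,yc-11+d.min(),yc-11+d.max(),P[-1].round(1))
vx,vy,x0,y0=cv2.fitLine(np.float32(P),cv2.DIST_HUBER,0,.01,.01).ravel(); print("ang",np.arctan(vy/vx),x0,y0)
for yc,a,b in((121,183,203),(84,310,328)): print(a,g[yc,a:b].tolist())
print("ends",hit(q,191.5,122.5,60,True),hit(q,321.5,82,60,True))
o=get_obs()["tool_pos"]; e=hit(q,260,134,238,True)-o[:2]; a=1.384
print("handle end in tool", e@[np.cos(a),np.sin(a)], e@[np.sin(a),-np.cos(a)])
E
```

```text
198 120 [172, 169, 204, 232, 113, 59, 71, 74, 74, 74, 76, 75, 73, 73, 71, 62, 50, 166, 156, 142, 115, 136, 158, 185, 181]
198 114 125 [487.9 228.2]
201 113 124 [491.4 228.5]
204 112 123 [494.6 227.5]
207 111 122 [498.4 229.2]
210 110 120 [502.  230.2]
213 108 118 [505.8 232.3]
230 103 114 [524.9 232.8]
236 101 112 [531.8 234.1]
242 99 110 [538.5 235. ]
248 97 108 [545.3 235.9]
254 95 106 [552.  236.8]
260 93 104 [558.8 237.8]
266 91 103 [565.4 238.2]
272 89 101 [572.2 239.2]
278 87 99 [579.  240.2]
284 86 97 [585.7 240.7]
290 91 [207, 210, 218, 117, 53, 68, 72, 71, 74, 73, 71, 71, 71, 69, 65, 58, 108, 122, 93, 104, 108, 106, 105, 108, 105]
290 84 95 [592.4 241.2]
296 82 93 [599.3 242.8]
312 78 88 [617.9 246.8]
316 77 88 [622.4 246.4]
ang 0.13273385 548.6343 236.2648
183 [175, 175, 175, 174, 174, 174, 185, 204, 200, 93, 70, 74, 74, 76, 74, 73, 73, 73, 72, 73]
310 [76, 76, 76, 76, 76, 74, 76, 72, 64, 119, 176, 170, 194, 209, 208, 207, 207, 207]
ends [480.14815867 227.28459508] [628.37036979 244.97299692]
handle end in tool 61.16035882908412 0.5270921202345449
```

```bash
python3 -m inch '[0,0,0,0.041,-0.0053,0,1, 0,0,0,0.041,-0.0053,0,1, 0,0,0,0.041,-0.0053,0,1, 0,0,0,0.041,-0.0053,0,1, 0,0,0.076,0,0,0,1, 0,0,0.076,0,0,0,1, 0,0,0.076,0,0,0,1, 0,0,0.076,0,0,0,1, 0,0,0.076,0,0,0,1, 0,0,0.076,0,0,0,1]'; python3 -m inch '[0,0,0.076,0,0,0,1, 0,0,0.076,0,0,0,1, 0,0,0.076,0,0,0,1, 0,0,0.076,0,0,0,1, 0,0,0.077,0,0,0,1, 0,0,0,0,0,0,1, 0,0,0,0,0,0,1, 0,0,0,0,0,0,1]'
```

```text
time: 5.43
tool_pos: [549.4, 280.0, 216.2]
tcp_rot: [3.141, 0.0, 0.691]
contact_force: [-0.1, 0.8, -2.2]
grip_width: 23.5
finger_force: 30.0
time: 6.1
tool_pos: [549.3, 280.8, 216.2]
tcp_rot: [3.141, -0.0, 0.13]
contact_force: [-1.0, 0.7, -1.1]
grip_width: 23.2
finger_force: 30.0
```

```bash
python3 -m inch '[0,0,0,0,0,0.045,1, 0,0,0,0,0,0.045,1, 0,0,0,0,0,0.0428,1, 0,0,0,0,0,0,1, 0,0,0,0,0.02,0,1, 0,0,0,0,0.014,0,1,0,0,0,0,0,0,1,0,0,0,0,0,0,1]'; python3 - <<'E'
from h import *
f=np.mean([get_obs()["contact_force"]],0); print(get_obs()["tool_pos"],f)
look("wrist",5); look("scene",5)
E
python3 -m inch '[0,0,0,0,0.01,0,1, 0,0,0,0,0.0097,0,1,0,0,0,0,0,0,1,0,0,0,0,0,0,1]'
python3 - <<'E'
from h import *
a=look("wrist",6); b=look("scene",6); c=np.load("scene5.npz")["image"]; d=np.load("wrist5.npz")["image"]
f=lambda i:cv2.resize(i[:,:,::-1],(400,300),interpolation=2)
s=np.s_[150:285,150:330]
cv2.imwrite("pics/z2.png",np.vstack([np.hstack([f(d),f(a["image"])]),np.hstack([f(c[s]),f(b["image"][s])])]))
E
```

```text
time: 6.77
tool_pos: [553.6, 254.4, 111.6]
tcp_rot: [-3.141, -0.003, 0.127]
contact_force: [-0.4, 1.0, -0.8]
grip_width: 23.5
finger_force: 30.0
[553.60715033 254.35509597 111.61025159] [-0.35484217  0.99935718 -0.79356141]
time: 7.2
tool_pos: [554.8, 238.9, 110.1]
tcp_rot: [-3.141, -0.001, 0.127]
contact_force: [-0.9, 1.8, -0.7]
grip_width: 23.9
finger_force: 30.0
```

View pics/z2.png

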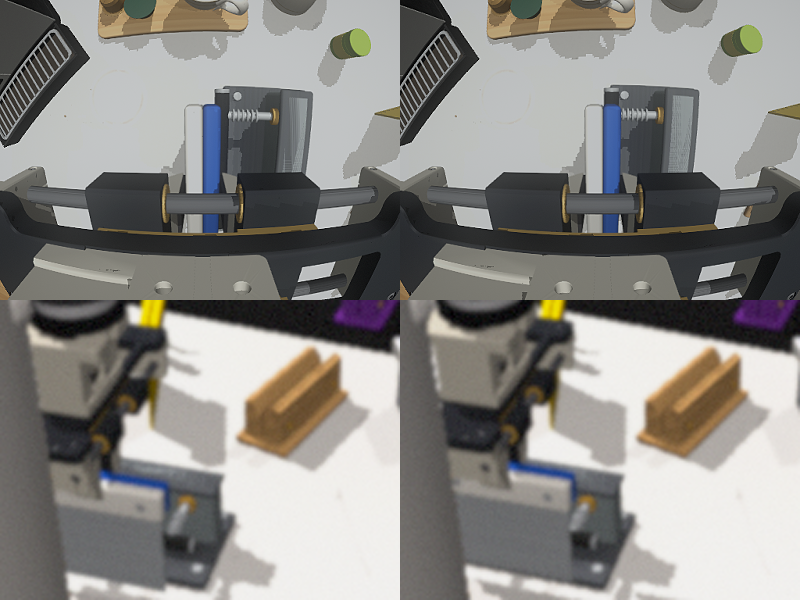

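```bash
python3 - <<'E'
from h import *
R=lambda a:np.array([[np.cos(a),np.sin(a)],[np.sin(a),-np.cos(a)]])
for n in (5,6):
    q=np.load(f"wrist{n}.npz"); q={k:q[k] for k in q}
    g=cv2.cvtColor(q["image"],cv2.COLOR_RGB2GRAY).astype(int)
    for v in (122,136): 
        r=g[v,255:315]; print(n,v,r.tolist())
    for u,v in ((290 if n==5 else 282,136),): print()
    # fixed point check: housing washer pixel -> wiper x per pixel
    for u in range(270,300,5):
        p=hit(q,u,136,60,True)-[554.4,236.6]; print(u,(R(.128)@p).round(1))
E
```

```text
5 122 [196, 196, 196, 195, 195, 196, 195, 195, 195, 195, 195, 195, 195, 195, 195, 195, 195, 197, 202, 180, 87, 56, 63, 66, 67, 67, 66, 68, 67, 69, 68, 68, 68, 67, 67, 68, 65, 60, 77, 104, 100, 98, 83, 101, 172, 185, 176, 177, 177, 174, 170, 171, 175, 185, 85, 94, 96, 96, 94, 95]
5 136 [182, 170, 153, 129, 99, 64, 72, 79, 86, 93, 98, 98, 99, 98, 99, 100, 100, 99, 98, 99, 99, 97, 98, 94, 88, 77, 66, 62, 62, 65, 65, 64, 64, 62, 63, 61, 61, 56, 76, 109, 103, 102, 100, 102, 102, 101, 92, 93, 94, 95, 93, 95, 96, 95, 95, 94, 93, 91, 92, 93]

270 [ 56.6 -10.2]
275 [56.6 -6.5]
280 [56.6 -2.8]
285 [56.7  0.9]
290 [56.7  4.6]
295 [56.8  8.4]
6 122 [191, 190, 190, 191, 198, 173, 90, 54, 63, 65, 66, 65, 67, 68, 67, 69, 68, 66, 66, 65, 66, 65, 64, 62, 55, 84, 64, 163, 177, 172, 173, 172, 171, 167, 166, 170, 172, 154, 85, 93, 94, 91, 91, 94, 94, 93, 93, 93, 93, 95, 94, 92, 93, 93, 92, 95, 94, 95, 92, 90]
6 136 [179, 169, 149, 112, 86, 75, 65, 74, 82, 89, 92, 94, 95, 96, 95, 94, 95, 95, 95, 94, 94, 93, 94, 90, 81, 80, 95, 103, 102, 92, 90, 91, 93, 91, 93, 91, 94, 92, 91, 92, 91, 88, 89, 91, 93, 93, 90, 91, 92, 92, 91, 89, 91, 90, 91, 91, 92, 90, 90, 73]

270 [55.8  5.2]
275 [55.8  8.9]
280 [55.8 12.5]
285 [55.8 16.2]
290 [55.9 19.9]
295 [55.9 23.6]
```

```bash
python3 -m inch '[0,0,0,0,0.0025,0,1, 0,0,0,0,0,0,1, 0,0,0,0,0,-0.008,1, 0,0,0,0,0,-0.008,1, 0,0,0,0,0,-0.008,1, 0,0,0,0,0,-0.008,1, 0,0,0,0,0,-0.008,1, 0,0,0,0,0,-0.006,1, 0,0,0,0,0,0,1, 0,0,0,0,0,0,1]'
python3 - <<'E'
from h import *
q=look("wrist",7); g=cv2.cvtColor(q["image"],cv2.COLOR_RGB2GRAY).astype(int)
o=get_obs(); print(o["tool_pos"],o["contact_force"])
R=np.array([[np.cos(.128),np.sin(.128)],[np.sin(.128),-np.cos(.128)]])
# dark runs along rows: bar edges in wiper coords
for v in range(126,160,6):
    d=np.where(g[v,240:320]<72)[0]+240
    if len(d): print(v,[(R@(hit(q,u,v,60,True)-[554.4,236.6])).round(1).tolist() for u in (d.min()-.5,d.max()+.5)])
E
```

```text
time: 8.13
tool_pos: [555.3, 237.2, 147.3]
tcp_rot: [-3.141, -0.002, 0.128]
contact_force: [-0.0, 1.6, -0.2]
grip_width: 23.8
finger_force: 30.0
[555.11221948 237.16940287 146.97183152] [-0.21759111  2.11616103  0.11110125]
126 [[62.5, 0.1], [63.3, 51.2]]
132 [[57.3, 0.1], [58.1, 51.3]]
138 [[52.2, -0.7], [52.8, 49.7]]
144 [[47.0, -0.7], [47.1, 19.1]]
150 [[41.7, -0.7], [42.3, 49.9]]
156 [[36.5, -0.7], [37.0, 51.9]]
```

```bash
python3 -m inch '[0,0,0,0,0,-0.002,1, 0,0,0,0,0,0,1, 0,0,0,0,-0.02,0,1, 0,0,0,0,-0.036,0,1, 0,0,0,0,0,-0.045,1, 0,0,0,0,0,-0.04,1, 0,0,-0.08,0,0,0,1, 0,0,-0.08,0,0,0,1, 0,0,-0.08,0,0,0,1, 0,0,-0.08,0,0,0,1]'
python3 -c "from plant import *;print(get_obs()['joint_positions'])"
python3 -m inch '[0,0,-0.08,0,0,0,1, 0,0,-0.08,0,0,0,1, 0,0,-0.08,0,0,0,1, 0,0,-0.08,0,0,0,1, 0,0,-0.08,0,0,0,1, 0,0,-0.08,0,0,0,1, 0,0,-0.08,0,0,0,1, 0,0,-0.08,0,0,0,1, 0,0,-0.08,0,0,0,1, 0,0,-0.08,0,0,0,1]'
python3 -m inch '[0,0,-0.08,0,0,0,1, 0,0,-0.08,0,0,0,1, 0,0,-0.08,0,0,0,1, 0,0,-0.08,0,0,0,1, 0,0,-0.08,0,0,0,1, 0,0,-0.08,0,0,0,1, 0,0,-0.08,0,0,0,1, 0,0,-0.08,0,0,0,1, 0,0,-0.08,0,0,0,1, 0,0,-0.08,0,0,0,1]'
python3 -m inch '[0,0,-0.08,0,0,0,1, 0,0,-0.08,0,0,0,1, 0,0,-0.014,0,0,0,1,0,0,0,0,0,0,1,0,0,0,0,0,0,1,0,0,0,0,0,0,1]'
```

```text
time: 9.02
tool_pos: [549.0, 280.9, 216.0]
tcp_rot: [3.141, 0.001, 0.614]
contact_force: [-0.2, 0.3, -2.0]
grip_width: 23.8
finger_force: 30.0
[ 3.49350038e-01  5.13333104e-01  1.25012525e+00 -1.33187176e-03
  1.37899742e+00  1.30657453e+00]
time: 9.85
tool_pos: [549.0, 280.8, 215.8]
tcp_rot: [-3.141, 0.001, 1.814]
contact_force: [0.3, 0.4, -1.4]
grip_width: 23.9
finger_force: 30.0
time: 10.68
tool_pos: [549.0, 280.8, 215.8]
tcp_rot: [-3.14, -0.0, 3.014]
contact_force: [0.9, 0.3, -1.3]
grip_width: 23.8
finger_force: 30.0
time: 11.18
tool_pos: [549.1, 281.3, 216.1]
tcp_rot: [-3.141, -0.0, -3.017]
contact_force: [0.3, -0.4, -1.2]
grip_width: 23.3
finger_force: 30.0
```

```bash
python3 -m inch '[0,0,-0.002,0,0,0.045,1, 0,0,0,0,0,0.045,1, 0,0,0,0,0,0.0425,1, 0,0,0,0,0,0,1, 0,0,0,0,-0.02,0,1, 0,0,0,0,-0.016,0,1,0,0,0,0,-0.01,0,1,0,0,0,0,-0.01,0,1,0,0,0,0,0,0,1,0,0,0,0,0,0,1]'
cat > bar.py <<'E'
from h import *
import sys
q=look("wrist",sys.argv[1]); g=cv2.cvtColor(q["image"],cv2.COLOR_RGB2GRAY).astype(int)
o=get_obs(); print(o["tool_pos"],o["contact_force"])
R=np.array([[np.cos(.128),np.sin(.128)],[np.sin(.128),-np.cos(.128)]])
for v in range(104,150,6):
    print(v,g[v,200:290:2].tolist())
    d=np.where(g[v,200:290]<72)[0]+200
    if len(d): print([(R@(hit(q,u,v,60,True)-[554.4,236.6])).round(1).tolist() for u in (d.min()-.5,d.max()+.5)])
E
python3 bar.py 8
```

```text
time: 12.02
tool_pos: [555.7, 237.3, 111.5]
tcp_rot: [3.14, 0.003, -3.013]
contact_force: [0.7, 2.5, -0.2]
grip_width: 23.5
finger_force: 30.0
[555.58107596 237.64758418 111.29545709] [ 0.74036818  3.4811969  -0.6285246 ]
104 [84, 85, 85, 85, 85, 85, 84, 84, 85, 84, 84, 86, 86, 95, 113, 113, 111, 112, 112, 110, 110, 123, 136, 143, 143, 130, 124, 120, 171, 209, 205, 204, 206, 178, 172, 172, 172, 171, 173, 173, 172, 172, 172, 172, 172]
110 [82, 85, 85, 84, 85, 85, 85, 85, 85, 85, 85, 86, 84, 117, 112, 102, 186, 204, 202, 83, 57, 54, 54, 55, 55, 57, 61, 57, 57, 214, 205, 205, 208, 169, 172, 173, 172, 171, 172, 172, 172, 172, 172, 172, 173]
[[-72.1, 13.8], [-72.0, 0.6]]
116 [78, 79, 78, 77, 80, 82, 84, 84, 83, 84, 83, 84, 84, 81, 109, 192, 191, 194, 199, 87, 57, 65, 67, 66, 65, 65, 65, 60, 56, 215, 205, 205, 184, 169, 170, 172, 172, 172, 172, 172, 173, 172, 172, 172, 172]
[[-67.6, 13.8], [-67.5, 0.6]]
122 [78, 77, 77, 77, 76, 78, 76, 75, 76, 76, 79, 83, 83, 91, 112, 110, 108, 109, 111, 54, 57, 63, 64, 64, 64, 65, 62, 59, 56, 215, 205, 208, 169, 172, 172, 172, 172, 171, 172, 172, 172, 172
[... 324 characters left out ...]
134, 117, 156, 135, 130, 136, 165, 131, 117, 165, 149, 146, 149, 84, 116, 112, 111, 112, 112, 112, 112, 104, 69, 180, 84, 49, 57, 57, 58, 58, 59, 53, 116, 164, 160, 159, 159, 159]
[[-54.3, 13.9], [-54.3, -14.9]]
140 [190, 154, 199, 193, 160, 172, 192, 155, 185, 179, 168, 187, 120, 188, 192, 194, 179, 192, 148, 159, 171, 178, 178, 179, 180, 180, 180, 179, 163, 143, 61, 75, 82, 85, 86, 87, 88, 89, 89, 91, 82, 58, 162, 159, 160]
[[-49.7, -1.6], [-49.8, -18.6]]
146 [67, 127, 77, 66, 125, 74, 66, 123, 75, 67, 129, 71, 69, 134, 98, 101, 126, 96, 108, 160, 171, 180, 180, 180, 181, 182, 182, 180, 162, 144, 59, 76, 82, 86, 87, 88, 89, 90, 90, 91, 82, 61, 160, 159, 160]
[[-45.7, 43.3], [-45.4, -18.7]]
```

```bash
python3 -m inch '[0,0,0,0,0,0,1, 0,0,0,0,0,0,1, 0,0,0,0,0,-0.008,1, 0,0,0,0,0,-0.008,1, 0,0,0,0,0,-0.008,1, 0,0,0,0,0,-0.008,1, 0,0,0,0,0,-0.008,1, 0,0,0,0,0,-0.008,1, 0,0,0,0,0,0,1, 0,0,0,0,0,0,1]'
python3 bar.py 9 | grep -v "[0-9]* \[[0-9]*, "; python3 - <<'E'
import cv2,numpy as np
from h import *
b=look("scene",9)["image"]; w=np.load("wrist9.npz")["image"]
f=lambda i:cv2.resize(i[:,:,::-1],(400,300),interpolation=2)
cv2.imwrite("pics/z3.png",np.hstack([f(w),f(b[150:285,150:330])]))
E
```

```text
time: 12.9
tool_pos: [555.5, 237.3, 149.6]
tcp_rot: [3.141, 0.002, -3.011]
contact_force: [-0.1, 2.7, 0.3]
grip_width: 23.8
finger_force: 30.0
[555.3452087  237.22462388 149.18485963] [-0.96708838  2.73510277  0.5902889 ]
[[-78.7, 25.1], [-78.5, 5.4]]
[[-68.8, 48.9], [-68.0, 1.1]]
[[-63.6, 50.7], [-62.8, 1.1]]
[[-58.2, 47.3], [-57.6, 1.1]]
[[-52.4, -0.7], [-52.5, -17.1]]
[[-47.7, 49.3], [-47.3, -21.5]]
[[-42.4, 51.2], [-42.1, -21.6]]
```

View pics/z3.png

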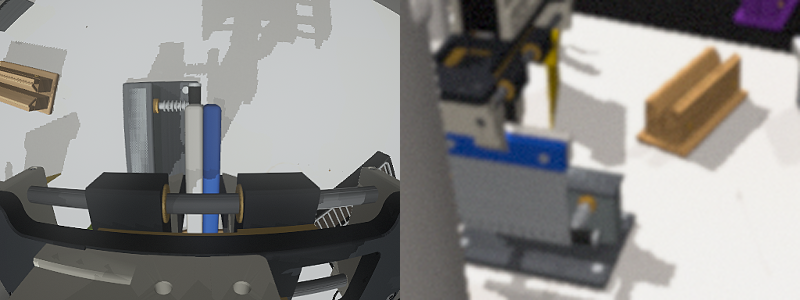

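```bash
python3 -m inch '[0,0,0,0,0.02,0,1, 0,0,0,0,0.036,0,1, 0,0,0,0,0,-0.045,1, 0,0,0,0,0,-0.04,1, 0,0,0.0786,0,0,0,1, 0,0,0.0786,0,0,0,1, 0,0,0.0786,0,0,0,1, 0,0,0.0786,0,0,0,1, 0,0,0.0786,0,0,0,1, 0,0,0.0786,0,0,0,1]'
python3 -m inch '[0,0,0.0786,0,0,0,1, 0,0,0.0786,0,0,0,1, 0,0,0.0786,0,0,0,1, 0,0,0.0786,0,0,0,1, 0,0,0.0786,0,0,0,1, 0,0,0.0786,0,0,0,1, 0,0,0.0786,0,0,0,1, 0,0,0.0786,0,0,0,1, 0,0,0.0786,0,0,0,1, 0,0,0.0786,0,0,0,1]'
python3 -m inch '[0,0,0,0,0,0,1,0,0,0,0,0,0,1]'
python3 - <<'E'
from h import *
o=get_obs(); a=o["tcp_rot"][2]; d=np.array([496.4,-73.9])-o["tool_pos"][:2]
print(a,d@[np.cos(a),np.sin(a)]/800,d@[np.sin(a),-np.cos(a)]/800)
E
```

```text
time: 13.83
tool_pos: [549.1, 280.5, 216.0]
tcp_rot: [-3.139, 0.001, 2.559]
contact_force: [0.1, -0.0, -1.2]
grip_width: 23.7
finger_force: 30.0
time: 14.67
tool_pos: [549.1, 280.5, 215.9]
tcp_rot: [-3.141, 0.002, 1.379]
contact_force: [-0.1, -0.2, -2.1]
grip_width: 23.5
finger_force: 30.0
time: 14.83
tool_pos: [549.1, 280.9, 216.1]
tcp_rot: [-3.141, 0.001, 1.389]
contact_force: [-0.8, -0.2, -1.4]
grip_width: 23.6
finger_force: 30.0
1.3888031757393757 -0.4480496157231562 0.015506473039163561
```

```bash
python3 -m inch '[0,0,0.002,-0.0448,0.0015,0,1, 0,0,0.002,-0.0448,0.0015,0,1, 0,0,0,-0.0448,0.0015,0,1, 0,0,0,-0.0448,0.0015,0,1, 0,0,0,-0.0448,0.0015,0,1, 0,0,0,-0.0448,0.0015,0,1, 0,0,0,-0.0448,0.0015,0,1, 0,0,0,-0.0448,0.0015,0,1, 0,0,0,-0.0448,0.0015,0,1, 0,0,0,-0.0448,0.002,0,1]'
python3 -m inch '[0,0,0,0,0,0,1,0,0,0,0,0,0,1,0,0,0,0,0,0,1]'
python3 - <<'E'
from h import *
A=[get_obs() for _ in range(1)]; o=A[0]; a=o["tcp_rot"][2]; d=np.array([496.4,-73.9])-o["tool_pos"][:2]
print(o["tool_pos"],a,d@[np.cos(a),np.sin(a)]/800,d@[np.sin(a),-np.cos(a)]/800)
E
```

```text
time: 15.67
tool_pos: [492.6, -74.6, 216.7]
tcp_rot: [3.142, 0.001, 1.384]
contact_force: [0.5, -0.7, -1.2]
grip_width: 23.9
finger_force: 30.0
time: 15.92
tool_pos: [493.3, -72.6, 216.5]
tcp_rot: [-3.141, -0.0, 1.381]
contact_force: [0.4, -1.1, -1.0]
grip_width: 23.7
finger_force: 30.0
[493.27496681 -72.6360604  216.51105694] 1.38068762197125 -0.0008133052316909198 0.004134466009452653
```

```bash
python3 -m inch '[0,0,0,-0.001,0.004,0.02,1, 0,0,0,0,0,0.03,1, 0,0,0,0,0,0.014,1, 0,0,0,0,0,0,1,0,0,0,0,0,0,1]'
python3 -c "
from plant import *
for _ in range(2):
  o=get_obs();print(o['tool_pos'],o['tcp_rot'],o['contact_force'])
  capture('side')"
```

```text
time: 16.33
tool_pos: [496.4, -72.8, 165.3]
tcp_rot: [-3.141, -0.0, 1.382]
contact_force: [0.9, 0.1, -1.5]
grip_width: 23.1
finger_force: 30.0
[496.41270005 -72.84012737 165.2511336 ] [-3.14053914e+00 -2.10958085e-04  1.38233599e+00] [ 0.85040045  0.10393983 -1.51433119]
[496.97580614 -73.21525686 166.01677425] [ 3.14076356e+00 -1.00599021e-05  1.38178670e+00] [-0.01207079  0.09978514 -1.37074774]
```

On pose; insert slowly, watching the force.

```bash
python3 -m inch '[0,0,0,0,0,0.015,1, 0,0,0,0,0,0.01,1, 0,0,0,0,0,0.01,1, 0,0,0,0,0,0.005,1, 0,0,0,0,0,0,1]'; python3 -m inch '[0,0,0,0,0,0.01,1, 0,0,0,0,0,0.01,1, 0,0,0,0,0,0.01,1, 0,0,0,0,0,0,1,0,0,0,0,0,0,1]'
```

```text
time: 16.85
tool_pos: [495.9, -74.0, 132.6]
tcp_rot: [-3.14, -0.0, 1.38]
contact_force: [-0.4, -0.4, -1.9]
grip_width: 23.4
finger_force: 30.0
time: 17.27
tool_pos: [496.0, -74.0, 108.7]
tcp_rot: [-3.14, -0.0, 1.379]
contact_force: [0.1, 0.3, -1.0]
grip_width: 23.9
finger_force: 30.0
```

```bash
python3 -m inch '[0,0,0,0,0,0.003,1, 0,0,0,0,0,0.0022,1, 0,0,0,0,0,0,1,0,0,0,0,0,0,1]'; python3 -m inch '[0,0,0,0,0,0,-1,0,0,0,0,0,0,-1,0,0,0,0,0,0,-1,0,0,0,0,0,0,-1,0,0,0,0,0,0,-1,0,0,0,0,0,0,-1,0,0,0,0,0,0,-1,0,0,0,0,0,0,-1,0,0,0,0,0,0,-1,0,0,0,0,0,0,-1]'
```

```text
time: 17.6
tool_pos: [496.4, -74.1, 105.3]
tcp_rot: [3.141, -0.0, 1.379]
contact_force: [-0.2, 0.0, -0.9]
grip_width: 23.7
finger_force: 30.0
time: 18.43
tool_pos: [496.4, -74.1, 105.2]
tcp_rot: [3.141, -0.0, 1.379]
contact_force: [0.2, -1.1, 0.3]
grip_width: 85.5
finger_force: 0.0
```

```bash
python3 -m inch '[0,0,0,0,0,0,-1, 0,0,0,0,0,-0.02,-1, 0,0,0,0,0,-0.04,-1, 0,0,0,0,0,-0.04,-1, 0,0,0,0,0,-0.04,-1, 0,0,0,-0.04,0,0,-1, 0,0,0,-0.01,0,0,-1, 0,0,0,0,0,0,-1,0,0,0,0,0,0,-1,0,0,0,0,0,0,-1]'
python3 - <<'E'
from h import *
q=look("wrist",10); s=look("side",10); s0=np.load("side3.npz"); s0={k:s0[k] for k in s0}
def rep(q,fish,lo,hi,z,minA=60):
    m=cv2.inRange(cv2.cvtColor(q["image"],cv2.COLOR_RGB2HSV),lo,hi)
    for k in cv2.findContours(m,0,1)[0]:
        if cv2.contourArea(k)>minA:
            r=cv2.minAreaRect(np.float32([hit(q,*p,z,fish) for p in k[:,0]])); print(np.round(r[0],1),np.round(r[1],1),round(r[2],1))
print("blue126");rep(q,True,(105,120,60),(125,255,255),126)
print("lime50");rep(q,True,(33,100,80),(45,255,255),50)
# side-view change around the scraper vs before
d=cv2.absdiff(s["image"],s0["image"]).max(2)[175:235,250:312]; print("changed px",(d>40).sum())
o=get_obs(); print(o["tool_pos"],o["time"])
E
```

```text
time: 19.27
tool_pos: [488.4, -112.7, 216.4]
tcp_rot: [-3.14, -0.001, 1.379]
contact_force: [-0.9, 0.1, 0.5]
grip_width: 91.6
finger_force: 0.0
blue126
[380.6 -98.1] [ 6.8 59.2] 32.0
[504.7 -74.7] [116.5  10.6] 79.2
lime50
changed px 193
[ 488.59624611 -112.57914456  216.56516977] 19.3667
```

```bash
python3 - <<'E'
from h import *
for n in ("side0","side10"):
    m=cv2.inRange(cv2.cvtColor(np.load(n+".npz")["image"],cv2.COLOR_RGB2HSV),(33,120,80),(45,255,255)); print(np.argwhere(m).mean(0),(m>0).sum())
close_job()
E
```

```text
[168.34146341 220.2804878 ] 82
[168.26829268 220.20731707] 82
the job is handed in; nothing more can be done
```

The scraper was wiped on its blue face and then its white face, with the bar pushed in about 7 mm each time. It is back upright in the stand's slot and released, the green tin has not moved, and I handed the job in at about 19 s.

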